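# Stack a drone camera pod in its assembly nest and press it home

## Task

Clear the broken piece of drone arm off the mouth of the assembly nest into the scrap bin, then stack the camera pod upright in the nest's pocket: housing first, the open square spacer on it, and the lens cover on top, lens up, letting go of each. Then press the stack straight down until the nest's stiff knock-out plate bottoms and the cover's square flange is flush with the rim, and seat it there with a push of about 25 N for half a second; it is electronics, so never press with more than 50 N. Leave the other things on the bench where they are.

Things in the scene. Friction and masses are not known exactly. Their poses are not given: they have to be found in the camera images.
- nest: Fixed aluminium nest: base 125 x 105 x 8 mm, on it a square pocket 59 x 59 mm inside, walls 10 mm thick, rim 62 mm above the bench, 1.5 mm chamfer inside the rim. Origin: centre of its underside, on the pocket axis. The walls at +-y are whole; those at +-x have a finger slot 40 mm wide in the middle, from rim to base, so fingers gripping a part along the nest's x can go in with it.
- pocket_mouth (a point): Centre of the pocket's mouth, level with the rim (62 mm above the nest's origin); axes as the nest's.
- ejector (a joint): Height (m) of the knock-out plate, a flat 57 x 57 mm steel floor in the pocket, above its bottom stop. At 0 its top is 14 mm above the nest's underside (48 mm below the rim); at value q it is 14 mm + q. It starts raised by 20 to 28 mm and stays where it is left; about 9 N moves it down.
- housing: Camera pod housing: black plastic block 56 x 56 x 30 mm high, board on top, 0.13 to 0.25 kg. Origin: centre of its underside, z up, x and y square to its sides; any quarter turn fits.
- spacer: Spacer: open square aluminium frame 56 x 56 x 10 mm, bars 11 mm wide. Origin: centre of its underside, z up, x and y square to its sides; any quarter turn fits.
- cover: Lens cover: black square flange 56 x 56 x 8 mm with a round lens barrel, 30 mm across and 14 mm high, in the middle of its top (22 mm in all). Origin: centre of the flange's underside, z up, x and y square to the flange; any quarter turn fits.
- stub: Broken piece of drone arm, grey plastic, lying across the pocket's mouth on the two whole walls: bar 24 mm wide (x), 16 mm high (z), 89 mm long (y, from -44 to +45 mm; the last 13 mm at +y is a thinner jagged end). Origin: centre of its underside.
- scrap_bin: Fixed open grey plastic scrap bin, 170 (x) x 150 (y) x 60 mm high, walls 4 mm. Origin: centre of its underside.
- motor: Bystander: small motor, 28 mm across, 34 mm high. Origin: centre of its underside.
- battery: Bystander: battery, 75 (x) x 36 x 26 mm high, yellow plug at +x. Origin: centre of its underside.
- screwdriver: Bystander: screwdriver 170 mm long lying along its x. Origin: underside, near its middle.
- tape_roll: Bystander: white roll of tape, 90 mm across, 19 mm high. Origin: centre of its underside.
- grease_jar: Bystander: white jar, 48 mm across, 45 mm high. Origin: centre of its underside.
- drill_case: Bystander: black case 90 (x) x 55 x 28 mm high. Origin: centre of its underside.

How it is judged:
By the outcome, as a careful person would: the job done as asked, in the order asked, and still so for the second after the job is handed in, with the robot touching nothing.
It also fails if it takes over 72 s, if anything falls off the work surface, if the arm or the gripper's body presses on something with over 40 N, if the wrist force passes 120 N, or if a joint passes its speed limit or range.

## Robot

A 6-joint arm with a two-finger parallel gripper is mounted at the origin on the work surface. World frame = base frame: x ahead of the robot, y to its left, z up, the work surface at z = 0. Lengths are in m, angles in rad, forces in N, time in s.
With the tool pointing down it reaches from about 0.35 to 0.775 m from the base axis. Payload 7.3 kg.
Tool frame: the origin (TCP) lies midway between the tips of the shut fingers; the grasp point (between the pads) lies 19 mm behind it (ctrl.grip_depth is the distance from the TCP to the grasp point, in m); z points along the fingers, y is the line along which they close (so a half turn about z gives the same grasp; the last joint's range is limited). The gripper opens to 92 mm and grips with 3 to 60 N. Pads are 19 mm wide; open, the fingers measure 130 mm over their backs; the gripper's body (75 mm by 190 mm) begins 47 mm behind the grasp point.
Start: joints at [-1.302, 0.342, 1.524, -0, 1.275, -0.146], TCP at [0.212, -0.48, 0.227] pointing down, gripper open.
Joint ranges: [-2.53, 2.53], [-0.77, 2.02], [0.04, 2.7], [-1, 4.14], [0.28, 2.66], [-3.11, 3.11]. Speed limits (rad/s): [2.57, 2.57, 3.14, 3.14, 3.14, 3.14].

## Interface

Orientations are given as a rotation vector (axis times angle).
In Python, from plant import ctrl gives the robot as it stands.
- The arm moves only by the tool drive_tool, never from a script. Its argument "deltas" is a list of rows, each a list of 7 numbers: the shift along the tool's x, y, z as a fraction of full scale, then the turn, a rotation vector about the tool's x, y, z as a fraction of full scale, then the opening, from -1 (shut) to 1 (fully open). In form: [[dx, dy, dz, ax, ay, az, grip], ...]. A call has 1 to 5 rows; each row shifts and turns the commanded pose from where the row before left it, along the tool's axes as they then stand; what a row does not reach is not made up. Full scale, the value 1, is 0.05 m for a shift and 4 degrees for a turn. A row lasts 1/10 s, in which the tool goes at most 50 mm and 8.59 degrees, less where a joint would pass 70% of its speed; a pose out of reach is approached as far as the arm can. A call with a number of a shift or a turn outside -1 to 1 is refused whole. A call with a gripper value outside its range is refused whole. The fingers move at their own pace and stop on an object; the grip force is fixed at half the most. Time passes only in rows, so rows that do not move let the fingers close. It gives the time, the measured TCP pose, the force, the opening and the grip force at its end, in the units of the state.
- ctrl.get_obs(): the state, without advancing time (a new reading comes with each control period).
- ctrl.get_image(name): name is "scene" or "top"; returns a dict with "image" (480x640x3 uint8, red, green, blue), "mtx" (3x3 intrinsics, pixels), "k1" (the pictures are not rectified: a ray, as slopes to the right and down, at radius r is drawn at 1 + k1 r^2 times it, then the intrinsics apply), "R" (3x3) and "t" (3): a world point X has camera coordinates R X + t. Camera axes: x right, y down, z forward; pixel columns grow to the right and rows downward; lengths in m; the calibration is good to about 2 mm. A picture is of the moment at which its call begins. There is no depth.
- ctrl.job_done(): hands the job in; it is judged then, once.
Trained networks look in the newest picture that a camera, given by its name, has taken for a name from the list of things; names that differ only in an ending like _2 or _b are one class to them, and where a whole thing is asked for, a point or a joint stands for the part that bears it (a point fixed in the world has none). Each returns a list of dicts, best first, with "confidence" (0 to 1); they miss things now and then, are a little off and sometimes report something else, mostly with a low value. They report only what shows in the picture. A call takes as long as a camera call.
- ctrl.boxes_of(camera, label): "location" ([x, y, z] in m, in the coordinates of the camera as it stood for that picture, good to about 4 mm: the middle of the surface that is visible of it).
- ctrl.masks_of(camera, label): "mask" (480x640 bool, what is visible of it).
The state is a dict: "time_s": time; "joints": joint angles; "dq": joint speeds; "joint_efforts": joint torques, N m; "eef_pos": TCP position; "ee_rot": TCP orientation; "ft_force": force on the tool from outside, world axes, zero at the start; "ft_torque": the same for the moment, N m; "width": opening from 0.0 (shut) to 1.0 (fully open); "gripper_force": force on a finger pad.
Only numpy, scipy, OpenCV 4.12 (cv2) and the standard library are available. Lean on these libraries where they do the work, as an engineer would, in place of code of your own. Each camera call takes 0.05 s, during which the arm holds its last target. There are 200 camera calls.

## Working session

There is one attempt and no reset: what is moved stays moved. The work goes in short steps, Python scripts to look and compute and a tool call to move; the robot and the scene stay as the last step left them, time stands still between calls to the robot, and variables do not carry over. Pictures are saved under pics/ and viewed, at most 10 in all, crops included, and the job is handed in when it is done.

Besides the shell and the picture viewer there is one more tool, called after "Call:" as name(argument=value, ...) on one line, values as JSON. drive_tool: Moves the arm, as the interface text tells. Shift numbers are shares of 0.05 m and turn numbers shares of 4 degrees, none past 1 either way. Its arguments: {"type":"object","properties":{"deltas":{"type":"array"}},"required":["deltas"]}

```bash
ls; mkdir -p pics; cat > h.py <<'E'
import numpy as np, cv2
from plant import ctrl
from scipy.spatial.transform import Rotation as Rn
def pose():
    o=ctrl.get_obs(); return np.array(o["eef_pos"]),Rn.from_rotvec(o["ee_rot"])
def pix2plane(c,uv,z):
    uv=np.atleast_2d(np.array(uv,float)); K=np.array(c["mtx"]); d=np.array([c["k1"],0,0,0,0.])
    n=cv2.undistortPoints(uv[:,None],K,d)[:,0]
    R=np.array(c["R"]);t=np.array(c["t"]); C=-R.T@t
    r=np.c_[n,np.ones(len(n))]@R
    return C+r*((z-C[2])/r[:,2])[:,None]
def proj(c,X):
    X=np.atleast_2d(np.array(X,float))
    return cv2.projectPoints(X,cv2.Rodrigues(np.array(c["R"]))[0],np.array(c["t"],float),np.array(c["mtx"]),np.array([c["k1"],0,0,0,0.]))[0][:,0]
def save(c,n): cv2.imwrite("pics/"+n,cv2.cvtColor(c["image"],cv2.COLOR_RGB2BGR))
E
python3 - <<'E'
from h import *
for n in("top","scene"):
    c=ctrl.get_image(n);save(c,n+"0.png")
    R=np.array(c["R"]);t=np.array(c["t"]);print(n,"C",(-R.T@t).round(3))
    for l in["nest","housing","spacer","cover","stub","scrap_bin","motor","battery","screwdriver","tape_roll","grease_jar","drill_case"]:
        print(l,[(round(b["confidence"],2),(R.T@(np.array(b["location"])-t)).round(3).tolist()) for b in ctrl.boxes_of(n,l)][:3])
print(ctrl.get_obs())
E
```

```text
pics
top C [0.456 0.011 1.235]
nest [(0.8, [0.523, 0.013, 0.01]), (0.46, [0.715, 0.107, 0.017])]
housing []
spacer [(0.57, [0.667, -0.195, 0.012])]
cover [(0.58, [0.487, 0.192, 0.009])]
stub [(0.9, [0.526, 0.011, 0.076])]
scrap_bin [(0.73, [0.526, 0.013, 0.08]), (0.65, [0.465, -0.251, 0.001])]
motor [(0.67, [0.715, 0.107, 0.016]), (0.57, [0.487, 0.195, 0.007])]
battery [(0.94, [0.407, 0.058, 0.026]), (0.67, [0.723, -0.041, 0.046])]
screwdriver [(0.8, [0.718, 0.356, 0.02]), (0.17, [0.539, 0.016, 0.04])]
tape_roll [(0.86, [0.432, 0.383, 0.018])]
grease_jar [(0.63, [0.725, -0.04, 0.043])]
drill_case [(0.8, [0.646, -0.407, 0.031]), (0.43, [0.534, 0.013, 0.039])]
scene C [ 1.216 -0.046  0.93 ]
nest [(0.8, [0.561, 0.009, 0.008])]
housing [(0.8, [0.629, 0.256, 0.034]), (0.3, [0.438, 0.378, 0.016])]
spacer [(0.68, [0.665, -0.196, 0.014])]
cover [(0.71, [0.499, 0.191, 0.006]), (0.68, [0.561, 0.01, 0.013])]
stub [(0.83, [0.534, 0.014, 0.085])]
scrap_bin [(0.5, [0.655, -0.4, 0.027])]
motor [(0.7, [0.722, 0.108, 0.024])]
battery [(0.33, [0.531, 0.014, 0.081])]
screwdriver [(0.81, [0.726, 0.348, 
[... 200 characters left out ...]
{'time_s': 1.3, 'joints': array([-1.30201389e+00,  3.41986057e-01,  1.52409604e+00,  1.35037799e-05,
        1.27538992e+00, -1.45968341e-01]), 'dq': array([-4.63212329e-04, -2.44962186e-04, -1.19294599e-03,  3.81539461e-04,
       -7.89000441e-05,  1.63057559e-03]), 'joint_efforts': array([-3.69055360e-04, -4.31138849e+01, -2.44482994e+01,  7.18446868e-02,
        4.84763354e-02,  6.36017052e-07]), 'eef_pos': array([ 0.21160094, -0.48049535,  0.22674914]), 'ee_rot': array([3.07416722e+00, 6.46798862e-01, 3.18827583e-05]), 'ft_force': array([-1.284307  , -0.67712059, -0.56506821]), 'ft_torque': array([-0.00772294, -0.0186048 , -0.02433304]), 'gripper_force': 0.0, 'width': 1.0004807791673067}
```

View pics/top0.png

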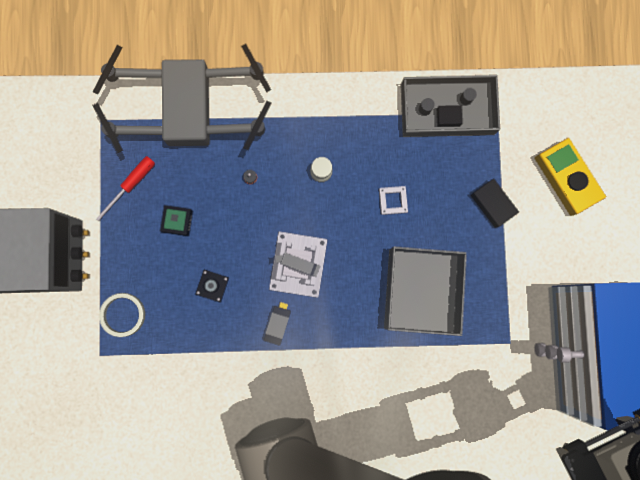

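View pics/scene0.png

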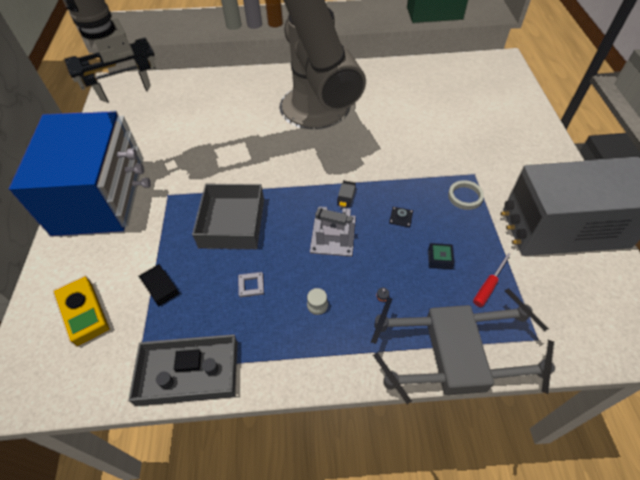

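The top view shows the nest at (299,264) with the stub across it, housing (177,220), cover (212,286), spacer (394,200) and bin (427,290). The battery is close to the nest at (278,323). I'll fit poses to the masks using known box shapes in both cameras.

```bash
cat >> h.py <<'E'
from scipy.optimize import minimize
def box(sx,sy,z0,z1,cx=0,cy=0):
    return np.array([[cx+a*sx/2,cy+b*sy/2,z] for a in(-1,1) for b in(-1,1) for z in(z0,z1)])
def cyl(d,z0,z1): 
    a=np.linspace(0,2*np.pi,24,endpoint=False); return np.vstack([np.c_[d/2*np.cos(a),d/2*np.sin(a),0*a+z] for z in(z0,z1)])
M=dict(nest=[box(.125,.105,0,.008),box(.079,.079,0,.062)],housing=[box(.056,.056,0,.030)],spacer=[box(.056,.056,0,.01)],
 cover=[box(.056,.056,0,.008),cyl(.03,.008,.022)],stub=[box(.024,.089,0,.016,0,.0005)],scrap_bin=[box(.17,.15,0,.06)],
 battery=[box(.075,.036,0,.026)])
S=8
def sil(c,parts,p,z,org,sh):
    m=np.zeros((sh[0]*4,sh[1]*4),np.uint8); r=Rn.from_euler('z',p[2]).as_matrix()
    for P in parts:
        uv=(proj(c,P@r.T+[p[0],p[1],z])-org+.5)*4-.5
        cv2.fillConvexPoly(m,cv2.convexHull(np.round(uv*16).astype(np.int32)),255,shift=4)
    return cv2.resize(m,(sh[1],sh[0]),interpolation=cv2.INTER_AREA)/255.
def fit(cs,masks,parts,p0,z):
    def cost(p):
        s=0
        for c,m in zip(cs,masks):
            ys,xs=np.nonzero(m); o=np.array([xs.min()-8,ys.min()-8]); sh=(np.ptp(ys)+17,np.ptp(xs)+17)
            mm=np.zeros(sh); mm[ys-o[1],xs-o[0]]=1
            s+=((sil(c,parts,p,z,o,sh)-mm)**2).sum()/mm.sum()
        return s
    best=None
    for y in np.radians([-40,-20,0,20,40]) if len(p0)<3 else [p0[2]]:
        q=np.array([p0[0],p0[1],y])
        r=minimize(cost,q,method='Nelder-Mead',options=dict(initial_simplex=q+np.array([[0,0,0],[.006,0,0],[0,.006,0],[0,0,.2]]),xatol=1e-5,fatol=1e-5))
        if best is None or r.fun<best.fun: best=r
    return best
def getmask(n,l,near,c,z,tol=.05):
    for d in ctrl.masks_of(n,l):
        m=np.array(d["mask"]); 
        if m.sum()<20: continue
        ys,xs=np.nonzero(m); X=pix2plane(c,[xs.mean(),ys.mean()],z)[0]
        if np.hypot(*(X[:2]-near))<tol: return m,d["confidence"]
    return None,0
E
python3 - <<'E'
from h import *
cs={n:ctrl.get_image(n) for n in("top","scene")}
G=dict(nest=(.53,.012),housing=(.62,.256),spacer=(.666,-.195),cover=(.487,.192),stub=(.526,.013),scrap_bin=(.465,-.251),battery=(.407,.058))
for l,g in G.items():
    z=.062 if l=="stub" else 0
    ms={}
    for n in cs:
        m,cf=getmask(n,l,g,cs[n],z+.01,.06)
        if m is not None: ms[n]=m
        print(l,n,round(cf,2),0 if m is None else m.sum(),end=' ')
        if m is not None:
            r=fit([cs[n]],[m],M[l],g,z); print(r.x[:2].round(4),np.degrees(r.x[2]).round(1),round(r.fun,3))
        else: print()
    if len(ms)==2:
        r=fit([cs[n] for n in ms],list(ms.values()),M[l],g,z); print('  both',r.x[:2].round(4),np.degrees(r.x[2]).round(1),round(r.fun,3))
E
```

```text
nest top 0.83 2296 [0.5287 0.0146] -10.6 0.279
nest scene 0.95 1412 [0.5281 0.0144] -10.3 0.342
  both [0.5283 0.0145] -10.6 0.623
housing top 0.74 895 [0.6271 0.2678] -8.8 0.037
housing scene 0.79 660 [0.6252 0.2667] -9.0 0.023
  both [0.6261 0.2672] -8.8 0.082
spacer top 0.79 557 [ 0.6617 -0.1923] 4.3 0.394
spacer scene 0.91 373 [ 0.6597 -0.1939] 3.4 0.462
  both [ 0.6608 -0.193 ] 4.0 0.902
cover top 0.85 660 [0.4875 0.1968] -19.0 0.098
cover scene 0.72 401 [0.4866 0.1966] -18.5 0.031
  both [0.4869 0.1966] -19.6 0.13
stub top 0.68 498 [0.5261 0.0155] -23.1 0.106
stub scene 0.82 388 [0.525  0.0146] -22.9 0.112
  both [0.5258 0.0152] -22.5 0.228
scrap_bin top 0.78 6502 [ 0.4652 -0.2458] -5.9 0.012
scrap_bin scene 0.69 4210 [ 0.464  -0.2459] -6.0 0.01
  both [ 0.4647 -0.2458] -5.9 0.024
battery top 0.86 654 [0.4039 0.0606] -20.2 0.075
battery scene 0.83 383 [0.4021 0.0611] -19.2 0.045
  both [0.4032 0.0608] -19.9 0.131
```

Both cameras agree to within about 2 mm. Next is a planner that turns a target pose into tool-axis rows.

```bash
cat >> h.py <<'E'
def yawof(r): return np.degrees(np.arctan2(*r.as_matrix()[[1,0],0]))
def plan(wps,grips,p=None,psi=None,mx=.9,r=None):
    """wps: (x,y,z,psi_deg[,nmin]); prints rows; psi=world yaw of tool x, tool pointing down"""
    if p is None:
        p,R=pose(); psi=yawof(R)
        # tilt check
        print('tilt',np.degrees(np.arccos(-R.as_matrix()[2,2])).round(2),'from',p.round(4),round(psi,2))
    out=[]
    for w,g in zip(wps,grips):
        T=np.array(w[:3]); dps=(w[3]-psi+180)%360-180
        n=max(int(np.ceil(np.linalg.norm(T-p)/(.05*mx))),int(np.ceil(abs(dps)/4-.01)),w[4] if len(w)>4 else 1)
        for i in range(n):
            k=n-i; d=(T-p)/k; a=((w[3]-psi+180)%360-180)/k
            y=np.radians(psi); X=np.array([np.cos(y),np.sin(y),0]); Y=np.array([np.sin(y),-np.cos(y),0])
            f=np.round(np.array([d@X,d@Y,-d[2]])/.05,2); az=np.clip(np.round(-a/4,2),-1,1)
            p=p+.05*(f[0]*X+f[1]*Y+f[2]*np.array([0,0,-1])); psi-=az*4
            out.append([*f.tolist(),0,0,float(az),g])
    for i in range(0,len(out),5): print(str(out[i:i+5]).replace(' ','').replace('.0,',',').replace('.0]',']'))
    print('end',p.round(4),round(psi,2),len(out))
E
python3 - <<'E'
from h import *
plan([(.5255,.015,.16,67.1),(.5255,.015,.054,67.1)],[0.2,0.2])
E
```

```text
tilt 0.01 from [ 0.2116 -0.4805  0.2268] 23.77
[[0.7,-0.47,0.1,0,0,-0.77,0.2],[0.72,-0.43,0.1,0,0,-0.77,0.2],[0.74,-0.39,0.09,0,0,-0.77,0.2],[0.76,-0.35,0.1,0,0,-0.77,0.2],[0.78,-0.31,0.09,0,0,-0.78,0.2]]
[[0.79,-0.26,0.1,0,0,-0.77,0.2],[0.81,-0.22,0.09,0,0,-0.78,0.2],[0.82,-0.18,0.1,0,0,-0.77,0.2],[0.83,-0.13,0.09,0,0,-0.78,0.2],[0.83,-0.09,0.1,0,0,-0.77,0.2]]
[[0.84,-0.04,0.09,0,0,-0.78,0.2],[0.84,0,0.1,0,0,-0.77,0.2],[0.83,0.05,0.09,0,0,-0.78,0.2],[0.83,0.09,0.1,0,0,-0.77,0.2],[0,-0,0.71,0,0,-0,0.2]]
[[0,-0,0.7,0,0,-0,0.2],[0,-0,0.71,0,0,-0,0.2]]
end [0.5255 0.0148 0.0538] 67.09 17
```

Call:
drive_tool(deltas=[[0.7,-0.47,0.1,0,0,-0.77,0.2],[0.72,-0.43,0.1,0,0,-0.77,0.2],[0.74,-0.39,0.09,0,0,-0.77,0.2],[0.76,-0.35,0.1,0,0,-0.77,0.2],[0.78,-0.31,0.09,0,0,-0.78,0.2]])

```text
time_s: 2.6
eef_pos: [0.3242, -0.3018, 0.2027]
ee_rot: [2.958, 1.056, 0.0]
ft_force: [1.4, -1.3, -0.4]
width: 0.626
gripper_force: 0.0
```

Call:
drive_tool(deltas=[[0.79,-0.26,0.1,0,0,-0.77,0.2],[0.81,-0.22,0.09,0,0,-0.78,0.2],[0.82,-0.18,0.1,0,0,-0.77,0.2],[0.83,-0.13,0.09,0,0,-0.78,0.2],[0.83,-0.09,0.1,0,0,-0.77,0.2]])

```text
time_s: 3.1
eef_pos: [0.4367, -0.125, 0.1788]
ee_rot: [2.788, 1.446, 0.001]
ft_force: [0.6, 0.1, -0.4]
width: 0.6
gripper_force: 0.0
```

Call:
drive_tool(deltas=[[0.84,-0.04,0.09,0,0,-0.78,0.2],[0.84,0,0.1,0,0,-0.77,0.2],[0.83,0.05,0.09,0,0,-0.78,0.2],[0.83,0.09,0.1,0,0,-0.77,0.2],[0,0,0,0,0,0,0.2]])

```text
time_s: 3.6
eef_pos: [0.5271, 0.0186, 0.159]
ee_rot: [-2.613, -1.743, -0.002]
ft_force: [-0.7, 0.0, 0.5]
width: 0.604
gripper_force: 0.0
```

```bash
python3 - <<'E'
from h import *
plan([(.5255,.015,.054,67.1)],[0.2])
print(ctrl.get_obs()["width"],ctrl.get_obs()["time_s"])
E
```

```text
tilt 0.07 from [0.5271 0.0186 0.159 ] 67.42
[[-0.03,-0,0.7,0,0,0.03,0.2],[-0.02,-0,0.7,0,0,0.02,0.2],[-0.03,-0,0.7,0,0,0.03,0.2]]
end [0.5255 0.0149 0.054 ] 67.1 3
0.6042729688915397 3.6
```

Call:
drive_tool(deltas=[[0,0,0.5,0,0,0,0.2],[0,0,0.8,0,0,0,0.2],[0,0,0.6,0,0,0,0.2],[0,0,0.21,0,0,0,0.2],[0,0,0,0,0,0,0.2]])

```text
time_s: 4.1
eef_pos: [0.5246, 0.0144, 0.0533]
ee_rot: [-2.618, -1.734, 0.004]
ft_force: [0.3, -0.1, 0.0]
width: 0.6
gripper_force: 0.0
```

Call:
drive_tool(deltas=[[0,0,0,0,0,0,-1],[0,0,0,0,0,0,-1],[0,0,0,0,0,0,-1],[0,0,0,0,0,0,-1],[0,0,0,0,0,0,-1]])

```text
time_s: 4.6
eef_pos: [0.5259, 0.0147, 0.0549]
ee_rot: [2.618, 1.735, 0.001]
ft_force: [-0.8, -0.4, 4.4]
width: 0.259
gripper_force: 29.9
```

```bash
python3 - <<'E'
from h import *
plan([(.5255,.015,.15,67.1),(.465,-.246,.17,64),(.465,-.246,.11,64)],[-1]*3)
E
```

```text
tilt 0.08 from [0.5259 0.0147 0.0549] 67.09
[[0,-0,-0.63,0,0,-0,-1],[0,-0,-0.64,0,0,-0,-1],[0,-0.01,-0.63,0,0,-0,-1],[-0.88,0.15,-0.07,0,0,0.13,-1],[-0.88,0.16,-0.07,0,0,0.13,-1]]
[[-0.88,0.17,-0.07,0,0,0.13,-1],[-0.87,0.18,-0.06,0,0,0.13,-1],[-0.87,0.18,-0.07,0,0,0.13,-1],[-0.87,0.2,-0.06,0,0,0.12,-1],[-0,-0,0.6,0,0,0,-1]]
[[-0,-0,0.6,0,0,0,-1]]
end [ 0.4652 -0.2459  0.1099] 64.01 11
```

Call:
drive_tool(deltas=[[0,0,-0.4,0,0,0,-1],[0,0,-0.7,0,0,0,-1],[0,0,-0.8,0,0,0,-1],[-0.7,0.12,-0.07,0,0,0.13,-1],[-0.88,0.16,-0.07,0,0,0.13,-1]])

```text
time_s: 5.1
eef_pos: [0.5079, -0.0631, 0.1578]
ee_rot: [2.629, 1.715, 0.004]
ft_force: [0.6, -0.8, 0.0]
width: 0.259
gripper_force: 29.9
```

Call:
drive_tool(deltas=[[-0.88,0.17,-0.07,0,0,0.13,-1],[-0.87,0.18,-0.06,0,0,0.13,-1],[-0.87,0.18,-0.07,0,0,0.13,-1],[-0.87,0.2,0,0,0,0.12,-1],[-0.18,0.03,0.4,0,0,0,-1]])

```text
time_s: 5.6
eef_pos: [0.4652, -0.2512, 0.1484]
ee_rot: [2.662, 1.656, 0.002]
ft_force: [0.3, -0.2, -0.6]
width: 0.261
gripper_force: 29.9
```

Call:
drive_tool(deltas=[[0,0,0.8,0,0,0,-1],[0,0,0.8,0,0,0,-1],[0,0,0.8,0,0,0,-1],[0,0,0.2,0,0,0,-1],[0,0,0,0,0,0,-1]])

```text
time_s: 6.1
eef_pos: [0.4641, -0.2453, 0.0153]
ee_rot: [-2.662, -1.663, 0.002]
ft_force: [0.3, -0.4, 0.8]
width: 0.264
gripper_force: 29.9
```

Call:
drive_tool(deltas=[[0,0,0,0,0,0,0.2],[0,0,0,0,0,0,0.2],[0,0,0,0,0,0,0.2],[0,0,-0.8,0,0,0,0.2],[0,0,-0.8,0,0,0,0.6]])

```text
time_s: 6.6
eef_pos: [0.4644, -0.2455, 0.0973]
ee_rot: [-2.663, -1.664, 0.001]
ft_force: [0.7, -0.2, 0.2]
width: 0.641
gripper_force: 0.0
```

```bash
python3 - <<'E'
from h import *
plan([(.626,.267,.12,-8.8)],[.8])
cs={n:ctrl.get_image(n) for n in("top","scene")}
for n in cs:
    for l in("nest","stub"):
        g={"nest":(.528,.0145),"stub":(.465,-.246)}[l]
        m,cf=getmask(n,l,g,cs[n],.02,.08)
        if m is None: print(n,l,None);continue
        r=fit([cs[n]],[m],M[l],g+(-.18,) if l=="nest" else g,0);print(n,l,round(cf,2),r.x.round(4),r.fun)
E
```

```text
tilt 0.08 from [ 0.4644 -0.2455  0.0973] 64.01
[[0.56,-0.08,-0.02,0,0,0.96,0.8],[0.55,-0.12,-0.02,0,0,0.96,0.8],[0.54,-0.16,-0.02,0,0,0.96,0.8],[0.53,-0.19,-0.02,0,0,0.96,0.8],[0.52,-0.23,-0.02,0,0,0.96,0.8]]
[[0.5,-0.26,-0.03,0,0,0.96,0.8],[0.48,-0.3,-0.02,0,0,0.96,0.8],[0.46,-0.33,-0.03,0,0,0.96,0.8],[0.44,-0.36,-0.02,0,0,0.96,0.8],[0.41,-0.39,-0.03,0,0,0.96,0.8]]
[[0.39,-0.41,-0.02,0,0,0.96,0.8],[0.36,-0.44,-0.03,0,0,0.96,0.8],[0.33,-0.46,-0.02,0,0,0.95,0.8],[0.3,-0.48,-0.03,0,0,0.96,0.8],[0.26,-0.5,-0.02,0,0,0.95,0.8]]
[[0.23,-0.52,-0.03,0,0,0.96,0.8],[0.2,-0.53,-0.02,0,0,0.95,0.8],[0.16,-0.54,-0.03,0,0,0.96,0.8],[0.12,-0.55,-0.02,0,0,0.95,0.8]]
end [0.6261 0.2668 0.1198] -8.79 19
top nest 0.85 [ 0.5295  0.0142 -0.1793] 0.01989329888088078
top stub 0.52 [ 0.4662 -0.2504 -0.3467] 0.6737822205134777
scene nest 0.69 [ 0.5283  0.0143 -0.191 ] 0.06570910266641276
scene stub 0.86 [ 0.4614 -0.2472 -0.438 ] 0.13563590573844217
```

Call:
drive_tool(deltas=[[0.56,-0.08,-0.02,0,0,0.96,0.8],[0.55,-0.12,-0.02,0,0,0.96,0.8],[0.54,-0.16,-0.02,0,0,0.96,0.8],[0.53,-0.19,-0.02,0,0,0.96,0.8],[0.52,-0.23,-0.02,0,0,0.96,0.8]])

```text
time_s: 7.4
eef_pos: [0.5068, -0.1099, 0.0999]
ee_rot: [-2.905, -1.192, 0.003]
ft_force: [0.5, -0.2, 1.0]
width: 0.899
gripper_force: 0.0
```

Call:
drive_tool(deltas=[[0.5,-0.26,-0.03,0,0,0.96,0.8],[0.48,-0.3,-0.02,0,0,0.96,0.8],[0.46,-0.33,-0.03,0,0,0.96,0.8],[0.44,-0.36,-0.02,0,0,0.96,0.8],[0.41,-0.39,-0.03,0,0,0.96,0.8]])

```text
time_s: 7.9
eef_pos: [0.5488, 0.0251, 0.1062]
ee_rot: [-3.064, -0.692, 0.004]
ft_force: [-0.3, 0.2, 0.8]
width: 0.899
gripper_force: 0.0
```

Call:
drive_tool(deltas=[[0.39,-0.41,-0.02,0,0,0.96,0.8],[0.36,-0.44,-0.03,0,0,0.96,0.8],[0.33,-0.46,-0.02,0,0,0.95,0.8],[0.3,-0.48,-0.03,0,0,0.96,0.8],[0.26,-0.5,-0.02,0,0,0.95,0.8]])

```text
time_s: 8.4
eef_pos: [0.5918, 0.1597, 0.112]
ee_rot: [3.136, 0.173, -0.005]
ft_force: [-0.8, -0.0, -0.1]
width: 0.9
gripper_force: 0.0
```

Call:
drive_tool(deltas=[[0.23,-0.52,-0.03,0,0,0.96,0.8],[0.2,-0.53,-0.02,0,0,0.95,0.8],[0.16,-0.54,-0.03,0,0,0.96,0.8],[0.12,-0.55,-0.02,0,0,0.95,0.8],[0,0,0,0,0,0,0.8]])

```text
time_s: 8.9
eef_pos: [0.626, 0.2696, 0.1166]
ee_rot: [-3.132, 0.238, 0.003]
ft_force: [0.5, 0.1, 0.3]
width: 0.896
gripper_force: 0.0
```

Call:
drive_tool(deltas=[[0,0,0,0,0,0,0.8]])

```text
time_s: 9.0
eef_pos: [0.6256, 0.2665, 0.1167]
ee_rot: [3.131, -0.238, -0.004]
ft_force: [0.8, -1.2, -0.3]
width: 0.897
gripper_force: 0.0
```

Call:
drive_tool(deltas=[[0,0,0.6,0,0,0,0.8],[0,0,0.8,0,0,0,0.8],[0,0,0.6,0,0,0,0.8],[0,0,0.2,0,0,0,0.8],[0,0,0,0,0,0,-1]])

```text
time_s: 9.5
eef_pos: [0.6254, 0.2651, 0.0069]
ee_rot: [3.131, -0.242, -0.006]
ft_force: [-0.1, 0.2, -1.4]
width: 0.855
gripper_force: 0.0
```

Call:
drive_tool(deltas=[[0,0,0,0,0,0,-1],[0,0,0,0,0,0,-1],[0,0,0,0,0,0,-1],[0,0,0,0,0,0,-1]])

```text
time_s: 9.9
eef_pos: [0.6276, 0.2667, 0.0106]
ee_rot: [-3.131, 0.241, -0.005]
ft_force: [-0.3, -1.5, 5.8]
width: 0.609
gripper_force: 30.0
```

Call:
drive_tool(deltas=[[0,0,0,0,0,0,0.7],[0,0,0,0,0,0,0.7],[0,0,0,0,0,0,0.7]])

```text
time_s: 10.2
eef_pos: [0.6263, 0.2664, 0.0085]
ee_rot: [3.132, -0.241, -0.001]
ft_force: [0.8, 0.5, 0.3]
width: 0.816
gripper_force: 0.0
```

```bash
python3 - <<'E'
from h import *
plan([(.626,.2663,.05,-8.8),(.626,.2663,.05,81.2)],[.7]*2)
o=ctrl.get_obs();print(o["eef_pos"],o["ft_force"])
E
```

```text
tilt 0.03 from [0.6263 0.2664 0.0085] -8.78
[[-0,0,-0.83,0,0,0,0.7],[-0,0,-0,0,0,-0.98,0.7],[-0,0,-0,0,0,-0.98,0.7],[-0,0,-0,0,0,-0.98,0.7],[-0,0,-0,0,0,-0.98,0.7]]
[[-0,0,-0,0,0,-0.98,0.7],[-0,0,-0,0,0,-0.98,0.7],[-0,0,-0,0,0,-0.98,0.7],[-0,0,-0,0,0,-0.98,0.7],[-0,0,-0,0,0,-0.98,0.7]]
[[-0,0,-0,0,0,-0.98,0.7],[-0,-0,-0,0,0,-0.98,0.7],[-0,-0,-0,0,0,-0.98,0.7],[-0,-0,-0,0,0,-0.98,0.7],[-0,-0,-0,0,0,-0.98,0.7]]
[[-0,-0,-0,0,0,-0.98,0.7],[-0,-0,-0,0,0,-0.97,0.7],[-0,-0,-0,0,0,-0.98,0.7],[-0,-0,-0,0,0,-0.97,0.7],[-0,-0,-0,0,0,-0.98,0.7]]
[[-0,-0,-0,0,0,-0.97,0.7],[-0,-0,-0,0,0,-0.98,0.7],[-0,-0,-0,0,0,-0.97,0.7],[-0,-0,-0,0,0,-0.98,0.7]]
end [0.6263 0.2664 0.05  ] 81.22 24
[0.62625714 0.2664355  0.0084765 ] [0.8073766  0.5365125  0.27168119]
```

Call:
drive_tool(deltas=[[0,0,-0.9,0,0,0,0.7],[0,0,0,0,0,-0.98,0.7],[0,0,0,0,0,-0.98,0.7],[0,0,0,0,0,-0.98,0.7],[0,0,0,0,0,-0.98,0.7]])

```text
time_s: 10.7
eef_pos: [0.6263, 0.2664, 0.0535]
ee_rot: [3.135, 0.193, -0.001]
ft_force: [-0.8, 0.2, -0.1]
width: 0.852
gripper_force: 0.0
```

Call:
drive_tool(deltas=[[0,0,0,0,0,-0.98,0.7],[0,0,0,0,0,-0.98,0.7],[0,0,0,0,0,-0.98,0.7],[0,0,0,0,0,-0.98,0.7],[0,0,0,0,0,-0.98,0.7]])

```text
time_s: 11.2
eef_pos: [0.6263, 0.2664, 0.0533]
ee_rot: [3.057, 0.724, -0.001]
ft_force: [0.7, 1.3, -0.9]
width: 0.848
gripper_force: 0.0
```

Call:
drive_tool(deltas=[[0,0,0,0,0,-0.98,0.7],[0,0,0,0,0,-0.98,0.7],[0,0,0,0,0,-0.98,0.7],[0,0,0,0,0,-0.98,0.7],[0,0,0,0,0,-0.98,0.7]])

```text
time_s: 11.7
eef_pos: [0.6263, 0.2664, 0.0533]
ee_rot: [-2.889, -1.234, 0.001]
ft_force: [0.2, -0.3, 0.4]
width: 0.848
gripper_force: 0.0
```

Call:
drive_tool(deltas=[[0,0,0,0,0,-0.98,0.7],[0,0,0,0,0,-0.98,0.7],[0,0,0,0,0,-0.98,0.7],[0,0,0,0,0,-0.98,0.7],[0,0,0,0,0,-0.98,0.7]])

```text
time_s: 12.2
eef_pos: [0.6263, 0.2664, 0.0533]
ee_rot: [-2.637, -1.708, 0.001]
ft_force: [-0.0, -0.2, -0.0]
width: 0.848
gripper_force: 0.0
```

Call:
drive_tool(deltas=[[0,0,0,0,0,-0.98,0.7],[0,0,0,0,0,-0.98,0.7],[0,0,0,0,0,-0.98,0.7],[0,0,0,0,0,-0.98,0.7],[0,0,0,0,0,0,0.7]])

```text
time_s: 12.7
eef_pos: [0.6263, 0.2664, 0.0533]
ee_rot: [-2.382, -2.049, 0.001]
ft_force: [0.3, 0.0, -0.1]
width: 0.851
gripper_force: 0.0
```

```bash
python3 - <<'E'
from h import *
plan([(.626,.2663,.007,81.2)],[.7])
E
```

```text
tilt 0.04 from [0.6263 0.2664 0.0533] 81.41
[[-0,-0,0.46,0,0,0.03,0.7],[-0,-0.01,0.47,0,0,0.02,0.7]]
end [0.6258 0.2665 0.0068] 81.21 2
```

Call:
drive_tool(deltas=[[0,0,0.6,0,0,0.03,0.7],[0,0,0.34,0,0,0.02,0.7],[0,0,0,0,0,0,-1],[0,0,0,0,0,0,-1],[0,0,0,0,0,0,-1]])

```text
time_s: 13.2
eef_pos: [0.6274, 0.2667, 0.008]
ee_rot: [2.386, 2.042, 0.003]
ft_force: [1.1, -0.3, 0.3]
width: 0.635
gripper_force: 0.0
```

Call:
drive_tool(deltas=[[0,0,0,0,0,0,-1],[0,0,0,0,0,0,-1],[0,0,-0.3,0,0,0,-1],[0,0,-0.8,0,0,0,-1],[0,0,-0.8,0,0,0,-1]])

```text
time_s: 13.7
eef_pos: [0.6257, 0.2662, 0.1027]
ee_rot: [-2.385, -2.043, 0.003]
ft_force: [0.6, 1.5, -1.3]
width: 0.607
gripper_force: 30.0
```

```bash
python3 - <<'E'
from h import *
plan([(.529,.0143,.12,79.5)],[-1])
cs={n:ctrl.get_image(n) for n in("top","scene")}
save(cs["scene"],"s1.png")
for n in cs:
    m,cf=getmask(n,"housing",(.626,.2664),cs[n],.12,.1)
    if m is not None:
        r=fit([cs[n]],[m],M["housing"],(.626,.2664,-.15),.09);print(n,cf,r.x.round(4),r.fun)
E
```

```text
tilt 0.13 from [0.6257 0.2662 0.1027] 81.16
[[-0.75,-0.16,-0.05,0,0,0.06,-1],[-0.75,-0.16,-0.05,0,0,0.06,-1],[-0.76,-0.16,-0.05,0,0,0.06,-1],[-0.76,-0.15,-0.05,0,0,0.06,-1],[-0.76,-0.15,-0.05,0,0,0.06,-1]]
[[-0.75,-0.15,-0.05,0,0,0.06,-1],[-0.76,-0.14,-0.05,0,0,0.05,-1]]
end [0.529  0.0142 0.1202] 79.52 7
top 0.63 [ 0.6276  0.2677 -0.1761] 1.172547083030743
```

Call:
drive_tool(deltas=[[-0.5,-0.11,-0.05,0,0,0.06,-1],[-0.75,-0.16,-0.05,0,0,0.06,-1],[-0.76,-0.16,-0.05,0,0,0.06,-1],[-0.76,-0.15,-0.05,0,0,0.06,-1],[-0.76,-0.15,-0.05,0,0,0.06,-1]])

```text
time_s: 14.4
eef_pos: [0.5598, 0.0969, 0.1127]
ee_rot: [-2.405, -2.017, 0.005]
ft_force: [0.6, -0.2, -1.9]
width: 0.61
gripper_force: 30.0
```

Call:
drive_tool(deltas=[[-0.75,-0.15,0,0,0,0.06,-1],[-0.76,-0.14,0,0,0,0.05,-1],[-0.25,-0.04,0.3,0,0,0,-1],[0,0,0.1,0,0,0,-1],[0,0,0,0,0,0,-1]])

```text
time_s: 14.9
eef_pos: [0.5289, 0.0149, 0.0927]
ee_rot: [-2.414, -2.007, 0.004]
ft_force: [0.1, 0.7, -1.5]
width: 0.606
gripper_force: 30.0
```

```bash
python3 - <<'E'
from h import *
plan([(.529,.0143,.08,79.5)],[-1])
cs={n:ctrl.get_image(n) for n in("top","scene")}
for n in cs:
    cv2.imwrite(f"pics/c{n}.png",0*cs[n]["image"])
    u=proj(cs[n],[.529,.0143,.08])[0].astype(int); x,y=u-[50,40]
    cr=cv2.resize(cs[n]["image"][y:y+80,x:x+100],None,fx=4,fy=4,interpolation=cv2.INTER_CUBIC)
    globals()[n]=cr
cv2.imwrite("pics/hov1.png",cv2.cvtColor(np.hstack([top,scene]),cv2.COLOR_RGB2BGR))
E
```

```text
tilt 0.21 from [0.5289 0.0149 0.0927] 79.48
[[-0.01,0,0.25,0,0,-0,-1]]
end [0.5288 0.0144 0.0802] 79.48 1
```

View pics/hov1.png

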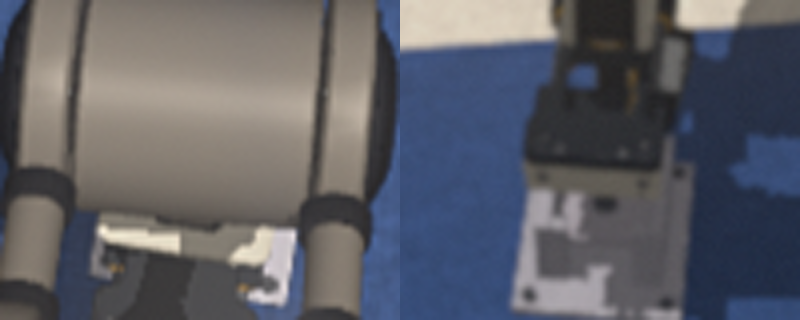

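The top view is blocked by the arm. The scene crop shows the gripper square over the nest at about (600,190), so I'll descend slowly and watch the force.

Call:
drive_tool(deltas=[[0,0,0.25,0,0,0,-1],[0,0,0.12,0,0,0,-1],[0,0,0.08,0,0,0,-1],[0,0,0.08,0,0,0,-1]])

```text
time_s: 15.4
eef_pos: [0.5299, 0.0148, 0.0671]
ee_rot: [-2.414, -2.01, 0.001]
ft_force: [0.7, 0.5, -1.4]
width: 0.608
gripper_force: 30.0
```

Call:
drive_tool(deltas=[[0,0,0.06,0,0,0,-1],[0,0,0.06,0,0,0,-1],[0,0,0.06,0,0,0,-1]])

```text
time_s: 15.7
eef_pos: [0.5301, 0.0145, 0.0586]
ee_rot: [2.415, 2.009, 0.0]
ft_force: [-0.3, -0.4, -0.8]
width: 0.61
gripper_force: 30.0
```

Call:
drive_tool(deltas=[[0,0,0.08,0,0,0,-1],[0,0,0.06,0,0,0,-1],[0,0,0.04,0,0,0,-1]])

```text
time_s: 16.0
eef_pos: [0.5299, 0.0145, 0.0494]
ee_rot: [-2.415, -2.009, 0.0]
ft_force: [-0.0, -0.3, -1.9]
width: 0.609
gripper_force: 30.0
```

Call:
drive_tool(deltas=[[0,0,0.04,0,0,0,-1],[0,0,0,0,0,0,-1]])

```text
time_s: 16.2
eef_pos: [0.53, 0.0145, 0.0476]
ee_rot: [2.415, 2.009, -0.0]
ft_force: [0.6, -0.4, -1.7]
width: 0.605
gripper_force: 30.0
```

Call:
drive_tool(deltas=[[0,0,0.04,0,0,0,-1],[0,0,0,0,0,0,-1]])

```text
time_s: 16.4
eef_pos: [0.5301, 0.0145, 0.0461]
ee_rot: [2.415, 2.009, 0.0]
ft_force: [-1.8, 0.3, 2.3]
width: 0.607
gripper_force: 30.0
```

Call:
drive_tool(deltas=[[0,0,0.04,0,0,0,-1],[0,0,0,0,0,0,-1]])

```text
time_s: 16.6
eef_pos: [0.5301, 0.0145, 0.0442]
ee_rot: [2.414, 2.009, 0.001]
ft_force: [-1.5, -0.2, 4.2]
width: 0.606
gripper_force: 30.0
```

Call:
drive_tool(deltas=[[0,0,0.03,0,0,0,-1],[0,0,0,0,0,0,-1]])

```text
time_s: 16.8
eef_pos: [0.5301, 0.0145, 0.0427]
ee_rot: [2.414, 2.009, 0.001]
ft_force: [-1.3, -0.2, 4.0]
width: 0.607
gripper_force: 30.0
```

Call:
drive_tool(deltas=[[0,0,0,0,0,0,0.6],[0,0,0,0,0,0,0.6],[0,0,-0.4,0,0,0,0.6],[0,0,-0.8,0,0,0,0.6],[0,0,-0.6,0,0,0,0.7]])

```text
time_s: 17.3
eef_pos: [0.5302, 0.0145, 0.1336]
ee_rot: [2.415, 2.009, 0.001]
ft_force: [0.7, 0.1, -0.2]
width: 0.832
gripper_force: 0.0
```

```bash
python3 - <<'E'
from h import *
plan([(.6605,-.193,.1,4)],[.7])
E
```

```text
tilt 0.03 from [0.5302 0.0145 0.1336] 79.53
[[-0.19,0.17,0.04,0,0,0.99,0.7],[-0.18,0.19,0.04,0,0,0.99,0.7],[-0.16,0.2,0.03,0,0,0.99,0.7],[-0.15,0.21,0.04,0,0,0.99,0.7],[-0.14,0.22,0.03,0,0,0.99,0.7]]
[[-0.12,0.23,0.04,0,0,1,0.7],[-0.1,0.24,0.03,0,0,0.99,0.7],[-0.09,0.24,0.04,0,0,1,0.7],[-0.07,0.25,0.03,0,0,0.99,0.7],[-0.05,0.25,0.04,0,0,1,0.7]]
[[-0.03,0.26,0.03,0,0,0.99,0.7],[-0.02,0.26,0.04,0,0,1,0.7],[0,0.26,0.03,0,0,0.99,0.7],[0.02,0.26,0.04,0,0,1,0.7],[0.04,0.25,0.03,0,0,0.99,0.7]]
[[0.05,0.25,0.04,0,0,1,0.7],[0.07,0.25,0.03,0,0,0.99,0.7],[0.09,0.24,0.04,0,0,1,0.7],[0.1,0.23,0.03,0,0,0.99,0.7]]
end [ 0.6603 -0.1931  0.1001] 4.01 19
```

Call:
drive_tool(deltas=[[-0.19,0.17,0.04,0,0,0.99,0.7],[-0.18,0.19,0.04,0,0,0.99,0.7],[-0.16,0.2,0.03,0,0,0.99,0.7],[-0.15,0.21,0.04,0,0,0.99,0.7],[-0.14,0.22,0.03,0,0,0.99,0.7]])

```text
time_s: 17.8
eef_pos: [0.5644, -0.0407, 0.1229]
ee_rot: [-2.727, -1.56, 0.0]
ft_force: [-0.1, 0.4, 0.1]
width: 0.852
gripper_force: 0.0
```

Call:
drive_tool(deltas=[[-0.12,0.23,0.04,0,0,1,0.7],[-0.1,0.24,0.03,0,0,0.99,0.7],[-0.09,0.24,0.04,0,0,1,0.7],[-0.07,0.25,0.03,0,0,0.99,0.7],[-0.05,0.25,0.04,0,0,1,0.7]])

```text
time_s: 18.3
eef_pos: [0.5989, -0.0953, 0.1139]
ee_rot: [2.955, 1.065, -0.0]
ft_force: [-0.1, -0.0, 0.1]
width: 0.848
gripper_force: 0.0
```

Call:
drive_tool(deltas=[[-0.03,0.26,0.03,0,0,0.99,0.7],[-0.02,0.26,0.04,0,0,1,0.7],[0,0.26,0.03,0,0,0.99,0.7],[0.02,0.26,0.04,0,0,1,0.7],[0.04,0.25,0.03,0,0,0.99,0.7]])

```text
time_s: 18.8
eef_pos: [0.6335, -0.1501, 0.1053]
ee_rot: [-3.095, -0.539, 0.0]
ft_force: [0.7, -1.1, 0.3]
width: 0.849
gripper_force: 0.0
```

Call:
drive_tool(deltas=[[0.05,0.25,0.04,0,0,1,0.7],[0.07,0.25,0.03,0,0,0.99,0.7],[0.09,0.24,0.04,0,0,1,0.7],[0.1,0.23,0.03,0,0,0.99,0.7],[0,0,0,0,0,0,0.7]])

```text
time_s: 19.3
eef_pos: [0.6603, -0.1944, 0.0979]
ee_rot: [3.139, 0.107, -0.0]
ft_force: [0.2, -0.2, -0.1]
width: 0.85
gripper_force: 0.0
```

```bash
python3 - <<'E'
from h import *
plan([(.6605,-.193,.003,4)],[.7])
cs={n:ctrl.get_image(n) for n in("top","scene")}
for n in cs:
    u=proj(cs[n],[.529,.0143,.06])[0].astype(int); x,y=u-[50,40]
    globals()[n]=cv2.resize(cs[n]["image"][y:y+80,x:x+100],None,fx=4,fy=4,interpolation=cv2.INTER_CUBIC)
cv2.imwrite("pics/hin.png",cv2.cvtColor(np.hstack([top,scene]),cv2.COLOR_RGB2BGR))
E
```

```text
tilt 0.02 from [ 0.6603 -0.1944  0.0979] 3.9
[[0,-0.01,0.63,0,0,-0.01,0.7],[0,-0.01,0.63,0,0,-0.01,0.7],[0.01,-0.01,0.64,0,0,-0.01,0.7]]
end [ 0.6607 -0.1928  0.0029] 4.02 3
```

View pics/hin.png

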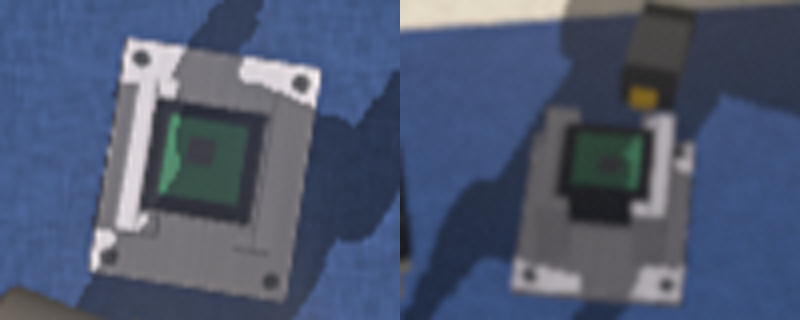

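The housing sits level and square in the pocket in both crops, at about (205,160) and (610,170). Next is squaring the spacer.

Call:
drive_tool(deltas=[[0,0,0.5,0,0,0,0.7],[0,0,0.7,0,0,0,0.7],[0,0,0.5,0,0,0,0.7],[0,0,0.2,0,0,0,0.7],[0,0,0,0,0,0,0.4]])

```text
time_s: 19.9
eef_pos: [0.6595, -0.1924, 0.0029]
ee_rot: [-3.139, -0.112, 0.003]
ft_force: [0.5, 0.2, 0.1]
width: 0.807
gripper_force: 0.0
```

Call:
drive_tool(deltas=[[0,0,0,0,0,0,-1],[0,0,0,0,0,0,-1],[0,0,0,0,0,0,-1]])

```text
time_s: 20.2
eef_pos: [0.661, -0.1933, 0.0055]
ee_rot: [3.138, 0.11, 0.004]
ft_force: [0.4, 0.7, 3.5]
width: 0.602
gripper_force: 30.0
```

Call:
drive_tool(deltas=[[0,0,0,0,0,0,0.6],[0,0,0,0,0,0,0.6],[0,0,-0.6,0,0,-0.5,0.6],[0,0,0,0,0,-1,0.6],[0,0,0,0,0,-1,0.6]])

```text
time_s: 20.7
eef_pos: [0.6606, -0.1933, 0.0349]
ee_rot: [3.117, 0.387, 0.003]
ft_force: [-0.4, -0.2, -0.6]
width: 0.799
gripper_force: 0.0
```

Call:
drive_tool(deltas=[[0,0,0,0,0,-1,0.6],[0,0,0,0,0,-1,0.6],[0,0,0,0,0,-1,0.6],[0,0,0,0,0,-1,0.6],[0,0,0,0,0,-1,0.6]])

```text
time_s: 21.2
eef_pos: [0.6599, -0.1931, 0.0335]
ee_rot: [-3.003, -0.923, 0.001]
ft_force: [0.3, 0.7, 0.7]
width: 0.799
gripper_force: 0.0
```

Call:
drive_tool(deltas=[[0,0,0,0,0,-1,0.6],[0,0,0,0,0,-1,0.6],[0,0,0,0,0,-1,0.6],[0,0,0,0,0,-1,0.6],[0,0,0,0,0,-1,0.6]])

```text
time_s: 21.7
eef_pos: [0.6599, -0.1931, 0.0335]
ee_rot: [-2.797, -1.43, 0.0]
ft_force: [0.5, -0.0, 0.0]
width: 0.801
gripper_force: 0.0
```

Call:
drive_tool(deltas=[[0,0,0,0,0,-1,0.6],[0,0,0,0,0,-1,0.6],[0,0,0,0,0,-1,0.6],[0,0,0,0,0,-1,0.6],[0,0,0,0,0,-1,0.6]])

```text
time_s: 22.2
eef_pos: [0.6599, -0.1931, 0.0335]
ee_rot: [-2.506, -1.894, 0.0]
ft_force: [-0.3, -0.1, -0.2]
width: 0.802
gripper_force: 0.0
```

Call:
drive_tool(deltas=[[0,0,0,0,0,-1,0.6],[0,0,0,0,0,-1,0.6],[0,0,0,0,0,-1,0.6],[0,0,0,0,0,-1,0.6],[0,0,0,0,0,-1,0.6]])

```text
time_s: 22.7
eef_pos: [0.6599, -0.1931, 0.0335]
ee_rot: [-2.139, -2.301, 0.0]
ft_force: [0.2, -0.2, -0.8]
width: 0.8
gripper_force: 0.0
```

Call:
drive_tool(deltas=[[0,0,0.3,0,0,0,0.6],[0,0,0.32,0,0,0,0.6],[0,0,0,0,0,0,0.6]])

```text
time_s: 23.0
eef_pos: [0.6596, -0.1929, 0.0008]
ee_rot: [-2.143, -2.295, 0.001]
ft_force: [0.6, -0.5, 0.2]
width: 0.8
gripper_force: 0.0
```

Call:
drive_tool(deltas=[[0,0,0,0,0,0,-1],[0,0,0,0,0,0,-1],[0,0,0,0,0,0,-1],[0,0,0,0,0,0,-1]])

```text
time_s: 23.4
eef_pos: [0.6599, -0.193, 0.0023]
ee_rot: [-2.142, -2.297, 0.0]
ft_force: [-0.9, -0.1, -0.8]
width: 0.605
gripper_force: 30.0
```

Call:
drive_tool(deltas=[[0,0,-0.3,0,0,0,-1],[0,0,-0.8,0,0,0,-1],[0,0,-0.8,0,0,0,-1],[0,0,-0.3,0,0,0,-1],[0,0,0,0,0,0,-1]])

```text
time_s: 23.9
eef_pos: [0.6619, -0.1938, 0.1176]
ee_rot: [2.137, 2.292, 0.004]
ft_force: [0.1, -0.3, -0.5]
width: 0.607
gripper_force: 30.0
```

```bash
python3 - <<'E'
from h import *
plan([(.53,.0145,.12,79.5)],[-1])
c=ctrl.get_image("scene"); u=proj(c,[.66,-.193,.11])[0].astype(int); x,y=u-[60,50]
cv2.imwrite("pics/sp.png",cv2.cvtColor(cv2.resize(c["image"][y:y+100,x:x+120],None,fx=4,fy=4),cv2.COLOR_RGB2BGR))
E
```

```text
tilt 0.45 from [ 0.6619 -0.1938  0.1176] 94.0
[[0.72,-0.39,-0.01,0,0,0.6,-1],[0.71,-0.42,-0.01,0,0,0.61,-1],[0.69,-0.45,-0.01,0,0,0.6,-1],[0.67,-0.48,-0.01,0,0,0.61,-1],[0.65,-0.51,-0,0,0,0.6,-1]]
[[0.62,-0.53,-0.01,0,0,0.61,-1]]
end [0.5299 0.0145 0.1201] 79.48 6
```

View pics/sp.png

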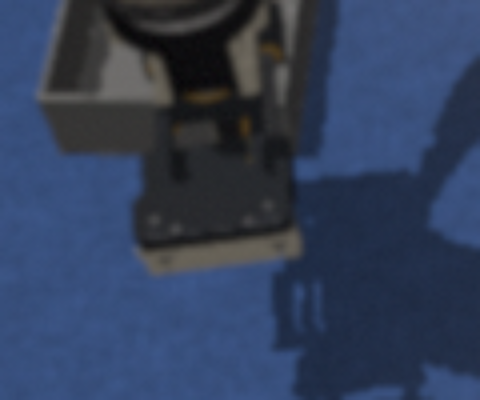

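The gripper hides the spacer here; the 0.607 opening (56 mm) at 30 N confirms that it is held.

Call:
drive_tool(deltas=[[0.4,-0.22,0,0,0,0.4,-1],[0.71,-0.41,0,0,0,0.6,-1],[0.69,-0.44,0,0,0,0.6,-1],[0.67,-0.47,0,0,0,0.61,-1],[0.65,-0.5,0,0,0,0.6,-1]])

```text
time_s: 24.45
eef_pos: [0.5572, -0.0344, 0.1111]
ee_rot: [-2.357, -2.073, 0.003]
ft_force: [0.2, 0.4, -0.2]
width: 0.608
gripper_force: 30.0
```

Call:
drive_tool(deltas=[[0.62,-0.52,0,0,0,0.61,-1],[0.3,-0.25,0,0,0,0.2,-1],[0,0,0,0,0,0,-1],[0,0,0,0,0,0,-1]])

```text
time_s: 24.85
eef_pos: [0.5276, 0.015, 0.112]
ee_rot: [-2.413, -2.011, 0.002]
ft_force: [-0.3, -0.7, -0.3]
width: 0.608
gripper_force: 30.0
```

```bash
python3 - <<'E'
from h import *
plan([(.53,.0145,.08,79.5)],[-1])
E
```

```text
tilt 0.06 from [0.5276 0.015  0.112 ] 79.59
[[-0,0.05,0.64,0,0,0.02,-1]]
end [0.5301 0.0146 0.08  ] 79.51 1
```

Call:
drive_tool(deltas=[[-0.01,0.05,0.4,0,0,0.02,-1],[0,0,0.24,0,0,0,-1],[0,0,0.1,0,0,0,-1],[0,0,0,0,0,0,-1],[0,0,0,0,0,0,-1]])

```text
time_s: 25.35
eef_pos: [0.5304, 0.0138, 0.0758]
ee_rot: [2.417, 2.007, 0.0]
ft_force: [0.2, 0.3, -0.0]
width: 0.604
gripper_force: 30.0
```

Call:
drive_tool(deltas=[[0.01,0,0.06,0,0,0,-1],[0,0,0.04,0,0,0,-1],[0,0,0,0,0,0,-1]])

```text
time_s: 25.65
eef_pos: [0.5302, 0.0147, 0.0707]
ee_rot: [2.416, 2.008, -0.0]
ft_force: [-0.4, -0.6, -1.4]
width: 0.603
gripper_force: 30.0
```

Call:
drive_tool(deltas=[[0,0,0.03,0,0,0,-1],[0,0,0,0,0,0,-1]])

```text
time_s: 25.85
eef_pos: [0.5302, 0.0147, 0.0691]
ee_rot: [-2.416, -2.008, 0.0]
ft_force: [-0.1, -1.0, -0.9]
width: 0.604
gripper_force: 30.0
```

Call:
drive_tool(deltas=[[0,0,0.03,0,0,0,-1],[0,0,0,0,0,0,-1]])

```text
time_s: 26.05
eef_pos: [0.5301, 0.0147, 0.0675]
ee_rot: [-2.416, -2.008, 0.0]
ft_force: [-0.3, 0.5, -0.4]
width: 0.607
gripper_force: 30.0
```

Call:
drive_tool(deltas=[[0,0,0.02,0,0,0,-1],[0,0,0,0,0,0,-1]])

```text
time_s: 26.25
eef_pos: [0.5302, 0.0146, 0.0666]
ee_rot: [-2.416, -2.008, 0.0]
ft_force: [-0.2, -0.1, -0.5]
width: 0.607
gripper_force: 30.0
```

Call:
drive_tool(deltas=[[0,0,0.02,0,0,0,-1],[0,0,0,0,0,0,-1]])

```text
time_s: 26.45
eef_pos: [0.5303, 0.0146, 0.066]
ee_rot: [2.416, 2.008, 0.0]
ft_force: [-1.3, -0.4, 3.9]
width: 0.607
gripper_force: 30.0
```

Call:
drive_tool(deltas=[[0,0,0.02,0,0,0,-1],[0,0,0,0,0,0,-1]])

```text
time_s: 26.65
eef_pos: [0.5303, 0.0146, 0.0651]
ee_rot: [2.416, 2.008, 0.0]
ft_force: [-1.9, 0.4, 4.8]
width: 0.605
gripper_force: 30.0
```

Call:
drive_tool(deltas=[[0,0,0,0,0,0,0.6],[0,0,0,0,0,0,0.6],[0,0,-0.4,0,0,0,0.6],[0,0,-0.6,0,0,0,0.6],[0,0,0,0,0,0,0.6]])

```text
time_s: 27.15
eef_pos: [0.5326, 0.0144, 0.1179]
ee_rot: [2.412, 2.005, 0.007]
ft_force: [1.0, 0.9, 0.4]
width: 0.799
gripper_force: 0.0
```

```bash
python3 - <<'E'
from h import *
plan([(.487,.1967,.08,161)],[.6])
E
```

```text
tilt 0.39 from [0.5326 0.0144 0.1179] 79.45
[[0.16,-0.07,0.04,0,0,-0.97,0.6],[0.17,-0.06,0.04,0,0,-0.97,0.6],[0.17,-0.05,0.04,0,0,-0.97,0.6],[0.17,-0.04,0.04,0,0,-0.97,0.6],[0.18,-0.03,0.04,0,0,-0.97,0.6]]
[[0.18,-0.02,0.03,0,0,-0.97,0.6],[0.18,-0,0.04,0,0,-0.97,0.6],[0.18,0.01,0.03,0,0,-0.97,0.6],[0.18,0.02,0.04,0,0,-0.97,0.6],[0.18,0.03,0.03,0,0,-0.97,0.6]]
[[0.17,0.04,0.04,0,0,-0.97,0.6],[0.17,0.06,0.03,0,0,-0.97,0.6],[0.17,0.07,0.04,0,0,-0.97,0.6],[0.16,0.08,0.03,0,0,-0.97,0.6],[0.16,0.09,0.04,0,0,-0.97,0.6]]
[[0.15,0.1,0.03,0,0,-0.97,0.6],[0.14,0.11,0.04,0,0,-0.97,0.6],[0.13,0.11,0.03,0,0,-0.97,0.6],[0.13,0.12,0.04,0,0,-0.98,0.6],[0.12,0.14,0.03,0,0,-0.97,0.6]]
[[0.1,0.14,0.04,0,0,-0.98,0.6]]
end [0.4873 0.1967 0.0799] 161.01 21
```

Call:
drive_tool(deltas=[[0.16,-0.07,0,0,0,-0.97,0.6],[0.17,-0.06,0,0,0,-0.97,0.6],[0.17,-0.05,0,0,0,-0.97,0.6],[0.17,-0.04,0,0,0,-0.97,0.6],[0.18,-0.03,0,0,0,-0.97,0.6]])

```text
time_s: 27.65
eef_pos: [0.5195, 0.0581, 0.114]
ee_rot: [-2.04, -2.389, 0.001]
ft_force: [0.0, 0.4, -0.2]
width: 0.801
gripper_force: 0.0
```

Call:
drive_tool(deltas=[[0.18,-0.02,0,0,0,-0.97,0.6],[0.18,0,0,0,0,-0.97,0.6],[0.18,0.01,0,0,0,-0.97,0.6],[0.18,0.02,0,0,0,-0.97,0.6],[0.18,0.03,0,0,0,-0.97,0.6]])

```text
time_s: 28.15
eef_pos: [0.5084, 0.102, 0.114]
ee_rot: [-1.608, -2.698, 0.001]
ft_force: [-0.9, -0.1, 0.2]
width: 0.803
gripper_force: 0.0
```

Call:
drive_tool(deltas=[[0.17,0.04,0.08,0,0,-0.97,0.6],[0.17,0.06,0.08,0,0,-0.97,0.6],[0.17,0.07,0.08,0,0,-0.97,0.6],[0.16,0.08,0.08,0,0,-0.97,0.6],[0.16,0.09,0.08,0,0,-0.97,0.6]])

```text
time_s: 28.65
eef_pos: [0.4977, 0.1458, 0.0938]
ee_rot: [-1.131, -2.93, 0.001]
ft_force: [0.4, -0.0, 0.0]
width: 0.804
gripper_force: 0.0
```

Call:
drive_tool(deltas=[[0.15,0.1,0.08,0,0,-0.97,0.6],[0.14,0.11,0.08,0,0,-0.97,0.6],[0.13,0.11,0.08,0,0,-0.97,0.6],[0.13,0.12,0.08,0,0,-0.98,0.6],[0.12,0.14,0.08,0,0,-0.97,0.6]])

```text
time_s: 29.15
eef_pos: [0.4864, 0.1888, 0.0738]
ee_rot: [-0.62, -3.079, 0.001]
ft_force: [0.2, 0.0, 0.1]
width: 0.8
gripper_force: 0.0
```

Call:
drive_tool(deltas=[[0.1,0.14,0,0,0,-0.98,0.6],[0,0,0,0,0,0,0.6],[0,0,0,0,0,0,0.6]])

```text
time_s: 29.45
eef_pos: [0.4848, 0.1968, 0.0743]
ee_rot: [-0.52, -3.098, 0.001]
ft_force: [-0.5, 0.4, 0.3]
width: 0.801
gripper_force: 0.0
```

```bash
python3 - <<'E'
from h import *
plan([(.487,.1967,.003,161)],[.6])
cs={n:ctrl.get_image(n) for n in("top","scene")}
for n in cs:
    u=proj(cs[n],[.529,.0143,.06])[0].astype(int); x,y=u-[50,40]
    globals()[n]=cv2.resize(cs[n]["image"][y:y+80,x:x+100],None,fx=4,fy=4,interpolation=cv2.INTER_CUBIC)
cv2.imwrite("pics/spin.png",cv2.cvtColor(np.hstack([top,scene]),cv2.COLOR_RGB2BGR))
E
```

```text
tilt 0.03 from [0.4848 0.1968 0.0743] 160.93
[[-0.02,0.01,0.71,0,0,-0.01,0.6],[-0.02,0,0.72,0,0,-0.01,0.6]]
end [0.4869 0.1966 0.0028] 161.01 2
```

View pics/spin.png

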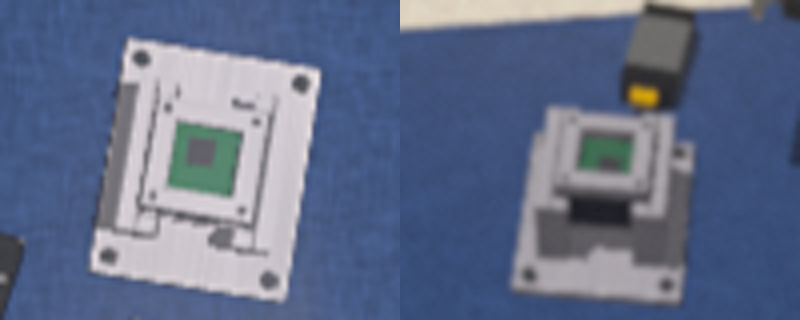

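Both crops show the spacer square on the housing at (205,155) and (607,155), with even gaps to the rim. Next is the cover.

Call:
drive_tool(deltas=[[-0.04,0.01,0.5,0,0,0,0.6],[0,0,0.6,0,0,0,0.6],[0,0,0.32,0,0,0,0.6],[0,0,0,0,0,0,0.6],[0,0,0,0,0,0,-1]])

```text
time_s: 30.05
eef_pos: [0.4872, 0.1964, 0.004]
ee_rot: [-0.52, -3.098, 0.0]
ft_force: [-0.3, -0.2, -0.1]
width: 0.751
gripper_force: 0.0
```

Call:
drive_tool(deltas=[[0,0,0,0,0,0,-1],[0,0,0,0,0,0,-1],[0,0,0,0,0,0,-1]])

```text
time_s: 30.35
eef_pos: [0.4876, 0.1968, 0.0046]
ee_rot: [0.518, 3.097, 0.001]
ft_force: [-1.7, -0.6, 3.7]
width: 0.597
gripper_force: 30.0
```

Open, lift, turn by −90° (positive az) and regrip.

Call:
drive_tool(deltas=[[0,0,0,0,0,0,0.6],[0,0,0,0,0,0,0.6],[0,0,-0.5,0,0,0,0.6],[0,0,-0.4,0,0,0.5,0.6],[0,0,0,0,0,1,0.6]])

```text
time_s: 30.85
eef_pos: [0.4885, 0.1972, 0.051]
ee_rot: [0.682, 3.063, 0.003]
ft_force: [-0.3, -1.1, -0.5]
width: 0.797
gripper_force: 0.0
```

Call:
drive_tool(deltas=[[0,0,0,0,0,1,0.6],[0,0,0,0,0,1,0.6],[0,0,0,0,0,1,0.6],[0,0,0,0,0,1,0.6],[0,0,0,0,0,1,0.6]])

```text
time_s: 31.35
eef_pos: [0.4868, 0.1968, 0.0485]
ee_rot: [-1.206, -2.901, 0.0]
ft_force: [-0.4, 0.1, 0.2]
width: 0.801
gripper_force: 0.0
```

Call:
drive_tool(deltas=[[0,0,0,0,0,1,0.6],[0,0,0,0,0,1,0.6],[0,0,0,0,0,1,0.6],[0,0,0,0,0,1,0.6],[0,0,0,0,0,1,0.6]])

```text
time_s: 31.85
eef_pos: [0.4868, 0.1967, 0.0485]
ee_rot: [-1.691, -2.647, 0.001]
ft_force: [-0.1, -0.1, 0.5]
width: 0.801
gripper_force: 0.0
```

Call:
drive_tool(deltas=[[0,0,0,0,0,1,0.6],[0,0,0,0,0,1,0.6],[0,0,0,0,0,1,0.6],[0,0,0,0,0,1,0.6],[0,0,0,0,0,1,0.6]])

```text
time_s: 32.35
eef_pos: [0.4868, 0.1967, 0.0485]
ee_rot: [-2.125, -2.313, 0.001]
ft_force: [-0.3, -0.2, -0.4]
width: 0.8
gripper_force: 0.0
```

Call:
drive_tool(deltas=[[0,0,0,0,0,1,0.6],[0,0,0,0,0,1,0.6],[0,0,0,0,0,1,0.6],[0,0,0,0,0,1,0.6],[0,0,0,0,0,1,0.6]])

```text
time_s: 32.85
eef_pos: [0.4867, 0.1967, 0.0485]
ee_rot: [-2.495, -1.909, 0.001]
ft_force: [0.6, 0.3, 0.3]
width: 0.798
gripper_force: 0.0
```

Call:
drive_tool(deltas=[[0,0,0,0,0,1,0.6],[0,0,0.4,0,0,0,0.6],[0,0,0.4,0,0,0,0.6],[0,0,0.12,0,0,0,0.6],[0,0,0,0,0,0,0.6]])

```text
time_s: 33.35
eef_pos: [0.4863, 0.1966, 0.0019]
ee_rot: [-2.557, -1.824, 0.003]
ft_force: [0.3, 0.4, -0.2]
width: 0.802
gripper_force: 0.0
```

Call:
drive_tool(deltas=[[0,0,0,0,0,0,-1],[0,0,0,0,0,0,-1],[0,0,0,0,0,0,-1],[0,0,0,0,0,0,-1]])

```text
time_s: 33.75
eef_pos: [0.4876, 0.1969, 0.0035]
ee_rot: [2.557, 1.824, 0.002]
ft_force: [-0.3, -0.2, 3.4]
width: 0.6
gripper_force: 30.0
```

Call:
drive_tool(deltas=[[0,0,-0.3,0,0,0,-1],[0,0,-0.8,0,0,0,-1],[0,0,-0.8,0,0,0,-1],[0,0,-0.46,0,0,0,-1],[0,0,0,0,0,0,-1]])

```text
time_s: 34.25
eef_pos: [0.489, 0.1973, 0.1243]
ee_rot: [2.555, 1.823, 0.011]
ft_force: [0.2, 0.3, 0.1]
width: 0.605
gripper_force: 30.0
```

```bash
python3 - <<'E'
from h import *
plan([(.5303,.0146,.12,79.5,6)],[-1],p=np.array([.4868,.1967,.1205]),psi=71.)
E
```

```text
[[-0.53,0.33,0,0,0,-0.35,-1],[-0.53,0.32,0,0,0,-0.35,-1],[-0.54,0.31,0,0,0,-0.36,-1],[-0.55,0.3,0,0,0,-0.35,-1],[-0.56,0.28,0.01,0,0,-0.36,-1]]
[[-0.57,0.27,-0,0,0,-0.35,-1]]
end [0.5303 0.0144 0.12  ] 79.48 6
```

Call:
drive_tool(deltas=[[-0.53,0.33,0,0,0,-0.35,-1],[-0.53,0.32,0,0,0,-0.35,-1],[-0.54,0.31,0,0,0,-0.36,-1],[-0.55,0.3,0,0,0,-0.35,-1],[-0.56,0.28,0,0,0,-0.36,-1]])

```text
time_s: 34.75
eef_pos: [0.5226, 0.0439, 0.1194]
ee_rot: [-2.438, -1.979, 0.003]
ft_force: [0.4, -0.5, -0.2]
width: 0.605
gripper_force: 30.0
```

Call:
drive_tool(deltas=[[-0.57,0.27,0,0,0,-0.35,-1],[0,0,0.3,0,0,0,-1],[0,0,0.3,0,0,0,-1],[0,0,0,0,0,0,-1],[0,0,0,0,0,0,-1]])

```text
time_s: 35.25
eef_pos: [0.5299, 0.0145, 0.09]
ee_rot: [-2.414, -2.008, 0.002]
ft_force: [0.1, 0.7, -0.4]
width: 0.6
gripper_force: 30.0
```

```bash
python3 - <<'E'
from h import *
plan([(.5302,.0146,.08,79.5)],[-1])
E
```

```text
tilt 0.11 from [0.5299 0.0145 0.09  ] 79.49
[[0,0,0.2,0,0,-0,-1]]
end [0.5299 0.0145 0.08  ] 79.49 1
```

Call:
drive_tool(deltas=[[0,0,0.14,0,0,0,-1],[0,0,0.1,0,0,0,-1],[0,0,0,0,0,0,-1]])

```text
time_s: 35.55
eef_pos: [0.5301, 0.0146, 0.0781]
ee_rot: [-2.415, -2.008, 0.001]
ft_force: [0.4, -0.1, -1.4]
width: 0.607
gripper_force: 30.0
```

Call:
drive_tool(deltas=[[0,0,0.02,0,0,0,-1],[0,0,0,0,0,0,-1]])

```text
time_s: 35.75
eef_pos: [0.5306, 0.0145, 0.0778]
ee_rot: [2.415, 2.009, 0.0]
ft_force: [1.3, 0.4, -1.1]
width: 0.604
gripper_force: 30.0
```

Call:
drive_tool(deltas=[[0,0,0.02,0,0,0,-1],[0,0,0,0,0,0,-1]])

```text
time_s: 35.95
eef_pos: [0.5307, 0.0144, 0.0768]
ee_rot: [2.415, 2.008, 0.0]
ft_force: [0.1, 1.0, 0.0]
width: 0.603
gripper_force: 30.0
```

Call:
drive_tool(deltas=[[0,0,0.02,0,0,0,-1],[0,0,0,0,0,0,-1]])

```text
time_s: 36.15
eef_pos: [0.5308, 0.0144, 0.0761]
ee_rot: [2.415, 2.008, 0.001]
ft_force: [-0.8, 0.1, 4.6]
width: 0.604
gripper_force: 30.0
```

Call:
drive_tool(deltas=[[0,0,0.02,0,0,0,-1],[0,0,0,0,0,0,-1]])

```text
time_s: 36.35
eef_pos: [0.5307, 0.0144, 0.0751]
ee_rot: [2.415, 2.008, 0.001]
ft_force: [-2.2, -0.2, 5.3]
width: 0.604
gripper_force: 30.0
```

Call:
drive_tool(deltas=[[0,0,0.02,0,0,0,-1],[0,0,0,0,0,0,-1]])

```text
time_s: 36.55
eef_pos: [0.5308, 0.0144, 0.074]
ee_rot: [2.415, 2.008, 0.001]
ft_force: [-1.8, 0.8, 5.0]
width: 0.602
gripper_force: 30.0
```

Call:
drive_tool(deltas=[[0,0,0,0,0,0,0.6],[0,0,0,0,0,0,0.6],[0,0,-0.3,0,0,0,0.6],[0,0,-0.5,0,0,0,-1],[0,0,0,0,0,0,-1]])

```text
time_s: 37.05
eef_pos: [0.5323, 0.0142, 0.1161]
ee_rot: [2.413, 2.006, 0.005]
ft_force: [1.0, 0.1, -0.0]
width: 0.672
gripper_force: 0.0
```

Call:
drive_tool(deltas=[[0,0,0,0,0,0,-1],[0,0,0,0,0,0,-1],[0,0,0,0,0,0,-1],[0,0,0,0,0,0,-1],[0,0,0,0,0,0,-1]])

```text
time_s: 37.55
eef_pos: [0.5303, 0.0144, 0.1133]
ee_rot: [-2.415, -2.008, 0.001]
ft_force: [-0.4, 0.3, 0.1]
width: 0.239
gripper_force: 0.0
```

```bash
python3 - <<'E'
from h import *
plan([(.5302,.0146,.1,79.5)],[-1])
c=ctrl.get_image("scene")
u=proj(c,[.529,.0143,.06])[0].astype(int); x,y=u-[50,50]
cv2.imwrite("pics/cov.png",cv2.cvtColor(cv2.resize(c["image"][y:y+100,x:x+100],None,fx=5,fy=5,interpolation=cv2.INTER_CUBIC),cv2.COLOR_RGB2BGR))
print(ctrl.get_obs()["ft_force"],ctrl.get_obs()["width"])
E
```

```text
tilt 0.05 from [0.5303 0.0144 0.1133] 79.49
[[0,-0,0.27,0,0,-0,-1]]
end [0.5303 0.0144 0.0998] 79.49 1
[ 0.42964065 -0.71826403 -0.36786195] 0.19389292415673048
```

View pics/cov.png

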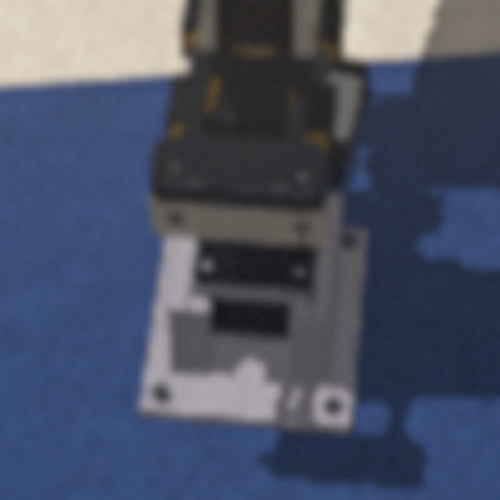

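The cover's flange sits level on the stack at (255,268). With the fingers shut I'll press on the lens barrel in small steps.

Call:
drive_tool(deltas=[[0,0,0.1,0,0,0,-1],[0,0,0.16,0,0,0,-1],[0,0,0,0,0,0,-1],[0,0,0,0,0,0,-1]])

```text
time_s: 38.0
eef_pos: [0.5302, 0.0144, 0.1002]
ee_rot: [-2.415, -2.008, 0.001]
ft_force: [0.3, -0.5, 0.0]
width: 0.002
gripper_force: 0.0
```

Call:
drive_tool(deltas=[[0,0,0.06,0,0,0,-1],[0,0,0.04,0,0,0,-1],[0,0,0,0,0,0,-1]])

```text
time_s: 38.3
eef_pos: [0.5304, 0.0144, 0.0954]
ee_rot: [-2.416, -2.008, 0.001]
ft_force: [0.3, 0.5, 0.5]
width: 0.004
gripper_force: 0.0
```

Call:
drive_tool(deltas=[[0,0,0.04,0,0,0,-1],[0,0,0,0,0,0,-1]])

```text
time_s: 38.5
eef_pos: [0.5304, 0.0144, 0.0935]
ee_rot: [-2.416, -2.009, 0.0]
ft_force: [-0.4, -0.6, 0.5]
width: 0.007
gripper_force: 0.0
```

Call:
drive_tool(deltas=[[0,0,0.03,0,0,0,-1],[0,0,0,0,0,0,-1]])

```text
time_s: 38.7
eef_pos: [0.5307, 0.0144, 0.0924]
ee_rot: [2.415, 2.008, 0.0]
ft_force: [-0.8, 0.2, 1.8]
width: 0.005
gripper_force: 0.8
```

Call:
drive_tool(deltas=[[0,0,0.03,0,0,0,-1],[0,0,0,0,0,0,-1]])

```text
time_s: 38.9
eef_pos: [0.5307, 0.0144, 0.0911]
ee_rot: [2.415, 2.008, 0.001]
ft_force: [0.0, -0.4, 4.4]
width: 0.004
gripper_force: 2.1
```

Call:
drive_tool(deltas=[[0,0,0.03,0,0,0,-1],[0,0,0,0,0,0,-1]])

```text
time_s: 39.1
eef_pos: [0.5307, 0.0144, 0.0896]
ee_rot: [2.415, 2.008, 0.001]
ft_force: [-0.7, -0.0, 5.0]
width: 0.007
gripper_force: 2.5
```

Call:
drive_tool(deltas=[[0,0,0.03,0,0,0,-1],[0,0,0.03,0,0,0,-1],[0,0,0,0,0,0,-1]])

```text
time_s: 39.4
eef_pos: [0.5307, 0.0144, 0.0866]
ee_rot: [2.415, 2.008, 0.0]
ft_force: [-0.8, 0.5, 3.6]
width: 0.0
gripper_force: 2.6
```

Call:
drive_tool(deltas=[[0,0,0.03,0,0,0,-1],[0,0,0.03,0,0,0,-1],[0,0,0,0,0,0,-1]])

```text
time_s: 39.7
eef_pos: [0.5306, 0.0144, 0.0836]
ee_rot: [2.415, 2.008, 0.0]
ft_force: [-1.2, -0.3, 5.6]
width: 0.005
gripper_force: 2.7
```

Call:
drive_tool(deltas=[[0,0,0.03,0,0,0,-1],[0,0,0.03,0,0,0,-1],[0,0,0,0,0,0,-1]])

```text
time_s: 40.0
eef_pos: [0.5305, 0.0144, 0.0808]
ee_rot: [2.415, 2.008, 0.0]
ft_force: [-2.3, 0.5, 6.7]
width: 0.004
gripper_force: 3.5
```

Call:
drive_tool(deltas=[[0,0,0.03,0,0,0,-1],[0,0,0.03,0,0,0,-1],[0,0,0,0,0,0,-1]])

```text
time_s: 40.3
eef_pos: [0.5303, 0.0145, 0.0778]
ee_rot: [2.415, 2.009, -0.0]
ft_force: [-2.8, 0.6, 7.5]
width: 0.002
gripper_force: 3.9
```

Call:
drive_tool(deltas=[[0,0,0.02,0,0,0,-1],[0,0,0,0,0,0,-1]])

```text
time_s: 40.5
eef_pos: [0.5303, 0.0145, 0.0769]
ee_rot: [2.415, 2.009, -0.0]
ft_force: [-3.6, -0.2, 9.3]
width: 0.003
gripper_force: 4.2
```

Call:
drive_tool(deltas=[[0,0,0.01,0,0,0,-1],[0,0,0,0,0,0,-1]])

```text
time_s: 40.7
eef_pos: [0.5303, 0.0145, 0.0764]
ee_rot: [2.415, 2.009, -0.0]
ft_force: [-2.1, 0.6, 8.3]
width: 0.003
gripper_force: 4.4
```

Call:
drive_tool(deltas=[[0,0,0.01,0,0,0,-1],[0,0,0,0,0,0,-1]])

```text
time_s: 40.9
eef_pos: [0.5303, 0.0145, 0.0762]
ee_rot: [2.415, 2.009, 0.0]
ft_force: [-4.3, 0.5, 11.7]
width: 0.004
gripper_force: 5.7
```

Call:
drive_tool(deltas=[[0,0,0.01,0,0,0,-1],[0,0,0,0,0,0,-1]])

```text
time_s: 41.1
eef_pos: [0.5304, 0.0145, 0.0761]
ee_rot: [2.415, 2.009, 0.0]
ft_force: [-5.9, -0.4, 15.1]
width: 0.004
gripper_force: 7.6
```

Call:
drive_tool(deltas=[[0,0,0.01,0,0,0,-1],[0,0,0.01,0,0,0,-1],[0,0,0,0,0,0,-1]])

```text
time_s: 41.4
eef_pos: [0.5304, 0.0145, 0.0761]
ee_rot: [2.415, 2.008, 0.001]
ft_force: [-7.9, 0.3, 22.3]
width: 0.006
gripper_force: 11.5
```

Call:
drive_tool(deltas=[[0,0,0.01,0,0,0,-1],[0,0,0,0,0,0,-1],[0,0,0,0,0,0,-1]])

```text
time_s: 41.7
eef_pos: [0.5304, 0.0145, 0.076]
ee_rot: [2.414, 2.008, 0.001]
ft_force: [-9.5, 1.0, 26.4]
width: 0.003
gripper_force: 13.3
```

Call:
drive_tool(deltas=[[0,0,0,0,0,0,-1],[0,0,0,0,0,0,-1],[0,0,0,0,0,0,-1],[0,0,0,0,0,0,-1],[0,0,0,0,0,0,-1]])

```text
time_s: 42.2
eef_pos: [0.5304, 0.0145, 0.076]
ee_rot: [2.414, 2.008, 0.001]
ft_force: [-8.8, 0.9, 27.0]
width: 0.009
gripper_force: 13.3
```

Held at about 26 N for over half a second. Now I'll back off straight up, move clear and check.

Call:
drive_tool(deltas=[[0,0,-0.04,0,0,0,-1],[0,0,-0.1,0,0,0,-1],[0,0,-0.5,0,0,0,-1],[0,0,-0.9,0,0,0,-1],[0,0,-0.9,0,0,0,-1]])

```text
time_s: 42.7
eef_pos: [0.53, 0.0144, 0.1958]
ee_rot: [-2.414, -2.007, 0.003]
ft_force: [1.5, -0.8, -0.1]
width: 0.008
gripper_force: 0.0
```

Call:
drive_tool(deltas=[[-0.8,0,0,0,0,0,-1],[-0.8,0,0,0,0,0,-1],[-0.8,0,0,0,0,0,-1],[-0.8,0,0,0,0,0,-1],[-0.8,0,0,0,0,0,-1]])

```text
time_s: 43.2
eef_pos: [0.4936, -0.1837, 0.1951]
ee_rot: [-2.415, -2.009, 0.0]
ft_force: [1.2, 0.1, -0.2]
width: 0.006
gripper_force: 0.0
```

```bash
python3 - <<'E'
from h import *
cs={n:ctrl.get_image(n) for n in("top","scene")}
for n in cs:
    u=proj(cs[n],[.529,.0143,.06])[0].astype(int); x,y=u-[40,50]
    globals()[n]=cv2.resize(cs[n]["image"][y:y+100,x:x+80],None,fx=5,fy=5,interpolation=cv2.INTER_CUBIC)
cv2.imwrite("pics/fin.png",cv2.cvtColor(np.hstack([top,scene]),cv2.COLOR_RGB2BGR))
for n in cs:
    m,cf=getmask(n,"cover",(.53,.0145),cs[n],.062,.05)
    if m is None: print(n,None);continue
    for z in(.051,.054,.057):
        r=fit([cs[n]],[m],M["cover"],(.53,.0145,-.18),z);print(n,cf,z,r.x.round(4),round(r.fun,4))
E
```

```text
top 0.76 0.051 [ 0.5303  0.0145 -0.1782] 0.0236
top 0.76 0.054 [ 0.53    0.0145 -0.1776] 0.0262
top 0.76 0.057 [ 0.5299  0.0145 -0.1762] 0.0298
scene 0.56 0.051 [ 0.5286  0.0155 -0.0986] 0.0983
scene 0.56 0.054 [ 0.5298  0.0155 -0.1658] 0.1082
scene 0.56 0.057 [ 0.532   0.0153 -0.1713] 0.1152
```

View pics/fin.png

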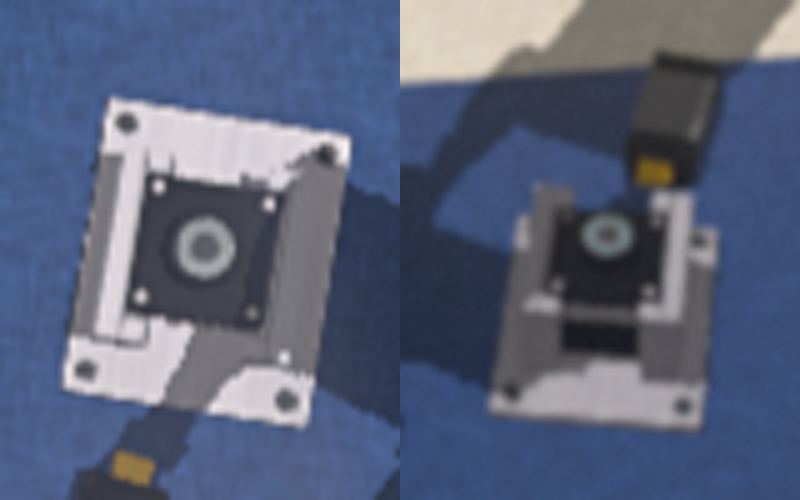

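The cover is square in the pocket with the lens up at (205,248) and (607,235), flush with the rim, and the robot is clear.

```bash
python3 -c "
from plant import ctrl
print(ctrl.job_done())"
```

```text
the job is handed in; nothing more can be done
None
```

I cleared the broken arm piece into the scrap bin, stacked the housing, spacer and cover in the nest, pressed the stack until the plate bottomed with the flange flush, seated it at about 26 N for over half a second, and handed the job in at about 43 s of the 72 s allowed.

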